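# Push the spout home in a table-top water filter and open its tap

## Task

The new table-top water filter wants its spout: lift the chrome spout out of the packing tray and press its straight tail down into the filter's push-fit socket, through the tight seal, until it sits firmly home on the stop, with its outlet over the drip tray; press it home by feel, do not ram it (the plastic cracks above 30 N). Only when the spout is home, turn the blue tap lever a quarter turn to fully open, then let go of everything. Leave the glass on the drip tray and the other things on the table as they stand.

Things in the scene. Friction and masses are not known exactly. Their poses are not given: they have to be found in the camera images.
- spout: Loose chrome spout: bent rigid tube, 12 mm diameter, about 90 g. Origin: centre of the tail's tip (square cut, 0.8 mm edge break); z runs up the straight tail, the bend goes over to its -x. Plain tube to z = 68 mm, grip sleeve to 94, top of bend 115. Starts upright in the tray, tip 8 mm above the table, its lowest 42 mm loose in a hole: lift it straight out.
- spout_grip (a point): Middle of the spout's square dark grey grip sleeve (16 x 16 mm, faces along the spout's x and y, 26 mm high), on the tail's axis, 83 mm above the tip; the bent tube tops it by 32 mm. Take it from above, the fingers closing along the spout's y, one each side of the bent tube's plane.
- spout_outlet (a point): Lower end of the spout's outlet, 85 mm out on the spout's -x side, 76 mm above the tip's level. At the start it rests on the tray's ledge.
- filter: Table-top water filter, fixed, its origin 2 to 12 mm above the table (levelling feet). White deck 170 (x) by 330 mm (y), top 55 mm above the origin, which is under the deck's centre; front = its -x. Cartridge, 60 mm diameter, along y at the back (axis x = +45, top 122 mm above the origin). Spout socket at x = -40, y = +75 mm; tap pivot at x = -40, y = -85 mm.
- collet: Dark collet ring, 27 mm diameter, at the mouth of the push-fit socket; origin: centre of the mouth, 91 mm above the filter's origin, z up. Bore 13 mm with only a 0.7 mm lead-in: a tube over 2 mm off-centre rides on the flat ring and must be shifted by feel until it drops in. Two rings of sprung pads 10 and 19 mm down grip the tube: 2 to 5 N past the first, 7 to 14 N past both.
- stop: The hard stop (seat washer) deep in the bore, unseen: its face lies somewhere 27.5 to 34.5 mm below the mouth, differently each time, so only feel tells. Origin: on the bore's axis, 31 mm below the mouth. The spout is home when its tip stands on the face: there the force climbs steeply within a fraction of a mm. Over 30 N from the spout on stop or collet ring does damage. Home, the spout stays by itself.
- drip (a point): Point of the drip tray under the spout's outlet, 11.5 mm above the filter's origin, 85 mm from the socket's axis towards the filter's -x. A glass stands about there. With the spout in the socket and its -x pointing along the filter's -x, the outlet is over this point.
- valve (a joint): Angle of the tap lever about its upright pivot: 0 shut (lever points to the filter's front, -x), 1.57 rad fully open, against a stop (lever points to the filter's -y, away from the spout). Opens anticlockwise seen from above, starts at 0 to 0.2, stays where it is left. Turning takes 0.12 N m (about 3 N at 45 mm).
- valve_pivot (a point): On the lever's pivot axis, 82 mm above the filter's origin (2 mm below the lever's top).
- valve_tip (a point): Top of the lever close to its free end, 60 mm from the pivot axis. The lever is a blue bar 12 mm wide and 18 mm high, 66 to 84 mm above the filter's origin, 62 mm long from the axis; its hub is 28 mm in diameter.
- tray: The packing tray of grey-brown moulded pulp, fixed, 185 mm (x) by 150 mm (y), rim 34 mm high; origin under its centre. The round holder of the spout (44 mm in diameter, 50 mm high, hole 14 mm wide) is at x = +45 mm; the ledge under the outlet (30 x 34 mm, 84 mm high) at x = -43 mm.
- glass: Drinking glass, 62 mm in diameter, 85 mm high, standing on the drip tray, 10 mm above the filter's origin (its own origin is under its foot). To be left alone.
- elbow: Small white pipe elbow, 22 mm thick, 35 mm high, lying spare in the packing tray; origin under its foot. To be left alone.
- mug: Blue mug, 82 mm in diameter, 95 mm high, on the table; origin under its foot. To be left alone.
- pills: Orange tablet jar with a white cap, 54 mm in diameter, 92 mm high, on the table; origin under its foot. To be left alone.
- jar: Amber glass jar with a red cap, 68 mm in diameter, 120 mm high, on the table; origin under its foot. To be left alone.
Things that resemble listed ones, but are neither listed nor needed, are in the scene too. There is more than one size of the spout; the job needs the smallest.

How it is judged:
By the outcome, as a careful person would: the job done as asked, in the order asked, and still so for the second after the job is handed in, with the robot touching nothing.
It also fails if it takes over 72 s, if anything falls off the work surface, if the arm or the gripper's body presses on something with over 40 N, if the wrist force passes 120 N, or if a joint passes its speed limit or range.

## Robot

A 7-joint arm with a two-finger parallel gripper is mounted at the origin on the work surface. World frame = base frame: x ahead of the robot, y to its left, z up, the work surface at z = 0. Lengths are in m, angles in degrees, forces in N, time in s.
With the tool pointing down it reaches from about 0.425 to 0.875 m from the base axis. Payload 8.4 kg.
Tool frame: the origin (TCP) lies midway between the tips of the shut fingers; the grasp point (between the pads) lies 19 mm behind it; z points along the fingers, y is the line along which they close (so a half turn about z gives the same grasp; the last joint's range is limited). The gripper opens to 85 mm and grips with 20 to 120 N. Pads are 22 mm wide; open, the fingers measure 114 mm over their backs; the gripper's body (76 mm by 85 mm) begins 54 mm behind the grasp point. The pads swing forward as they close: fully open they stand 13 mm farther back than shut.
Start: joints at [63.415, 19.091, 2.286, 83.961, -0.768, 76.965, -3.352], TCP at [0.232, -0.607, 0.231] pointing down, gripper open.
Joint ranges: [-147.57, 147.57], [-21.85, 119.76], [-74.77, 79.35], [14.55, 137.4], [-85.83, 265.84], [4.83, 119.75], [-152.11, 152.11]. Speed limits (degrees/s): [127.2, 127.2, 159.86, 159.86, 180, 180, 180].

## Interface

Orientations are given as [roll, pitch, yaw] about the fixed x, y, z axes, in that order (R = Rz(yaw) Ry(pitch) Rx(roll)).
In Python, from workcell import sense, read_camera, r, nets gives the robot as it stands. The module is installed in compiled form; this text tells all that it offers.
- The arm moves only by the tool carry_out, never from a script. Its argument "rows" is a list that holds one entry, the list of rows, each a list of 4 numbers: the shift along the tool's x, y, z in m, then the turn about the tool's z in rad. A call has 1 to 10 rows; each row shifts and turns the commanded pose from where the row before left it, along the tool's axes as they then stand; what a row does not reach is not made up. A row lasts 1/8 s, in which the tool goes at most 62.5 mm and 10.7 degrees, less where a joint would pass 70% of its speed; a pose out of reach is approached as far as the arm can. A call is refused whole if a number of a shift passes 0.0625 or a number of a turn 0.188, either way. A call with a gripper value outside its range is refused whole. "hand" is the finger opening in m, from 0 to 0.0854, set as the call begins (left out, the last holds). The fingers move at their own pace and stop on an object; the grip force is fixed at half the most. Time passes only in rows, so rows that do not move let the fingers close. It gives the time, the measured TCP pose, the force, the opening and the grip force at its end, in the units of the state.
- sense(): the state, without advancing time (a new reading comes with each control period).
- read_camera(name): name is "scene" or "side" or "wrist"; returns a dict with "image" (480x640x3 uint8, red, green, blue), "intrinsics" (3x3 intrinsics, pixels), "dist" ([k1, k2, p1, p2, k3] as OpenCV has them; the pictures are not rectified), "rvec" (rotation vector, rad) and "tvec" (3), from world to camera coordinates, as OpenCV has them. Camera axes: x right, y down, z forward; pixel columns grow to the right and rows downward; lengths in m; the calibration is good to about 2 mm. A picture is of the moment at which its call begins. There is no depth.
- r.sign_off(): hands the job in; it is judged then, once.
Trained networks look in a picture, given as the dict that the camera call returned (one of the last four; its "shot" number tells which), for a name from the list of things; names that differ only in an ending like _2 or _b are one class to them, and where a whole thing is asked for, a point or a joint stands for the part that bears it (a point fixed in the world has none). Each returns a list of dicts, best first, with "score" (0 to 1); they miss things now and then, are a little off and sometimes report something else, mostly with a low value. They report only what shows in the picture. A call takes as long as a camera call. They do not tell look-alikes from the thing itself.
- nets.find_in(target, picture): "at" ([x, y, z] in m, in the coordinates of the camera as it stood for that picture, good to about 4 mm: the middle of the surface that is visible of it).
- nets.masks_of(target, picture): "region" (480x640 bool, what is visible of it).
- nets.mark_of(target, picture): "at" ([x, y, z] in m, in the coordinates of the camera as it stood for that picture, good to about 4 mm: a listed point, or the origin of a listed thing).
The state is a dict: "time": time; "joint_positions": joint angles; "dq": joint speeds; "joint_efforts": joint torques, N m; "eef_pos": TCP position; "ee_rot": TCP orientation; "wrist_force": force on the tool from outside, world axes, zero at the start; "moment": the same for the moment, N m; "finger_gap": finger opening in m; "gripper_force": force on a finger pad.
Only numpy, scipy, OpenCV 4.12 (cv2) and the standard library are available. Lean on these libraries where they do the work, as an engineer would, in place of code of your own. Each camera call takes 0.05 s, during which the arm holds its last target. There are 200 camera calls.

## Working session

There is one attempt and no reset: what is moved stays moved. The work goes in short steps, Python scripts to look and compute and a tool call to move; the robot and the scene stay as the last step left them, time stands still between calls to the robot, and variables do not carry over. Pictures are saved under pics/ and viewed, at most 11 in all, crops included, and the job is handed in when it is done.

Besides the shell and the picture viewer there is one more tool, called as name(argument=value, ...) on one line, values as JSON. carry_out: Moves the arm, as the interface text tells. Its arguments: {"type":"object","properties":{"rows":{"type":"array","items":{"type":"array","items":{"type":"array","items":{"type":"number"}}}},"hand":{"type":"number"}},"required":["rows"]}

```bash
mkdir -p pics; cat > h.py <<'E'
import numpy as np, cv2
from workcell import sense, read_camera, r, nets
def save(p,n): cv2.imwrite('pics/'+n+'.png',p['image'][:,:,::-1])
def world(p,at):
    R=cv2.Rodrigues(np.array(p['rvec'],float))[0]
    return R.T@(np.array(at)-np.array(p['tvec']).ravel())
def pix(p,X):
    return cv2.projectPoints(np.array(X,float).reshape(-1,1,3),np.array(p['rvec'],float),np.array(p['tvec'],float),np.array(p['intrinsics']),np.array(p['dist']))[0].reshape(-1,2)
def ray(p,uv):
    R=cv2.Rodrigues(np.array(p['rvec'],float))[0]
    n=cv2.undistortPoints(np.array(uv,float).reshape(1,1,2),np.array(p['intrinsics']),np.array(p['dist'])).ravel()
    d=R.T@np.array([n[0],n[1],1.]); return -R.T@np.array(p['tvec'],float).ravel(), d/np.linalg.norm(d)
def tri(obs):
    A=np.zeros((3,3));b=np.zeros(3)
    for p,uv in obs:
        c,d=ray(p,uv);M=np.eye(3)-np.outer(d,d);A+=M;b+=M@c
    return np.linalg.solve(A,b)
def marks(p,names,k=4):
    for n in names:
        for m in nets.mark_of(n,p)[:k]:
            w=world(p,m['at']); print(n,round(m['score'],2),w.round(4),pix(p,w)[0].round(0))
E
python3 - <<'E'
from h import *
print(sense())
a=read_camera('scene');save(a,'scene');b=read_camera('side');save(b,'side')
for p in (a,b):
    print('--',p['shot']); marks(p,['spout','spout_grip','spout_outlet','filter','collet','drip','valve_pivot','valve_tip','tray','glass'],3)
print(sense()['time'])
E
```

```text
{'time': 0.0, 'joint_positions': array([63.41460911, 19.13068131,  2.28546431, 84.01290901, -0.76534587,
       76.96594144, -3.35264084]), 'dq': array([-0.00134175,  0.0733541 ,  0.0506459 , -0.02839549, -0.01390129,
       -0.00795709,  0.00041322]), 'joint_efforts': array([ 3.00802924e-06, -6.58561063e+01,  1.36521365e+00, -4.05559158e+01,
        1.67826534e-02,  1.26695680e-02, -5.82181292e-05]), 'eef_pos': array([ 0.23167788, -0.60680393,  0.23041785]), 'ee_rot': array([-1.79906087e+02,  8.98996478e-03,  2.08995401e+01]), 'wrist_force': array([ 0.26922697,  0.51449733, -0.0129059 ]), 'moment': array([-0.03883718, -0.0063103 , -0.01022617]), 'gripper_force': 0.0, 'finger_gap': 0.08551953971277255}
-- 1
spout 0.91 [0.2718 0.241  0.0051] [387. 170.]
spout 0.72 [0.6487 0.2179 0.0048] [417. 291.]
spout_grip 0.78 [0.3847 0.2165 0.0115] [389. 201.]
spout_grip 0.68 [ 0.8738 -0.0412  0.0111] [327. 407.]
spout_grip 0.63 [ 0.4627 -0.4761  0.0034] [125. 267.]
spout_outlet 0.91 [ 0.8863 -0.152   0.0115] [274. 423.]
spout_outlet 0.76 [0.5613 0.2136 0.0838] [411. 243.]
filter 0.94 [ 0.5562 -0
[... 607 characters left out ...]
3781 0.2125 0.0101] [375. 319.]
spout_outlet 0.95 [0.3435 0.1071 0.0107] [391. 288.]
spout_outlet 0.68 [0.5606 0.2118 0.0827] [291. 288.]
spout_outlet 0.58 [ 0.8861 -0.1517  0.0087] [194. 210.]
filter 0.79 [ 0.5583 -0.2353  0.0073] [314. 202.]
filter 0.64 [ 0.4315 -0.2942  0.0953] [361. 168.]
collet 0.58 [ 0.5446 -0.1537  0.0953] [316. 191.]
drip 0.77 [ 0.4599 -0.1276  0.0172] [346. 223.]
valve_pivot 0.75 [ 0.4926 -0.3083  0.0867] [340. 167.]
valve_pivot 0.62 [ 0.5906 -0.479   0.0015] [312. 162.]
valve_tip 0.78 [ 0.4351 -0.2961  0.0933] [359. 168.]
tray 0.55 [0.6066 0.2143 0.0068] [271. 312.]
tray 0.33 [ 0.5945 -0.4789 -0.0014] [311. 163.]
glass 0.92 [ 0.4587 -0.1321  0.0176] [347. 222.]
1.1
```

View pics/scene.png

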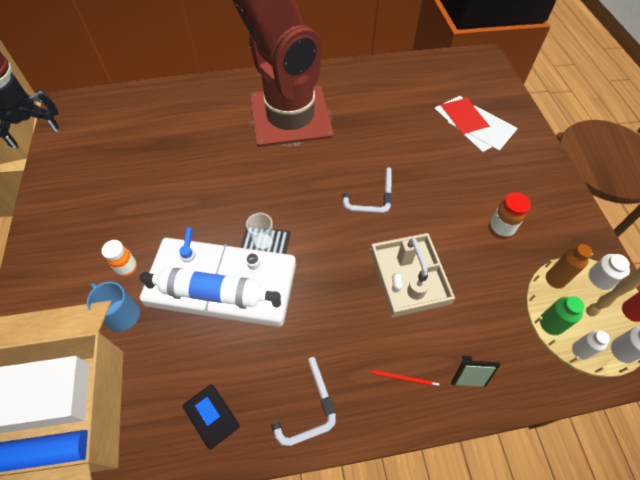

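View pics/side.png

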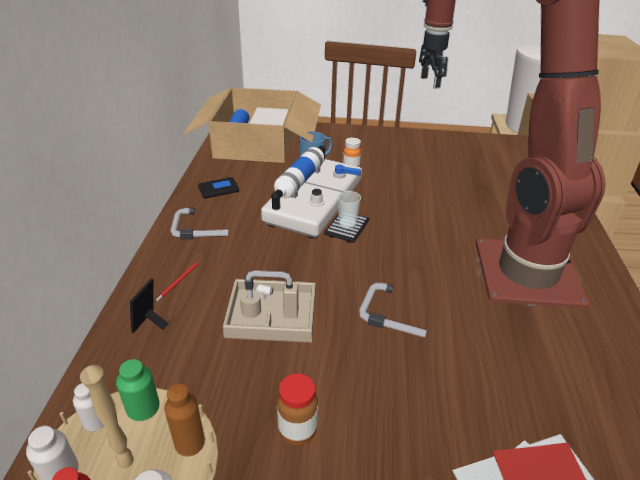

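The tray spout stands with its grip at about (423,277) and its outlet at (416,240) in the scene view. The other two spouts lie loose on the table. The filter is at about (222,285) and the glass at (260,228).

carry_out(rows=[[[0.042, -0.04, -0.005, 0], [0.042, -0.04, -0.005, 0], [0.042, -0.04, -0.005, 0], [0.042, -0.04, -0.005, 0], [0.042, -0.04, -0.005, 0], [0.042, -0.04, -0.005, 0], [0.042, -0.04, -0.005, 0], [0.042, -0.04, -0.005, 0], [0.042, -0.04, -0.005, 0], [0.042, -0.04, -0.005, 0]]])

```text
time: 2.35
eef_pos: [0.4821, -0.082, 0.2819]
ee_rot: [180.0, -0.0, 20.9]
wrist_force: [0.6, 0.1, -0.8]
finger_gap: 0.0853
gripper_force: 0.0
```

carry_out(rows=[[[0.042, -0.039, 0, 0], [0.042, -0.039, 0, 0], [0.042, -0.039, 0, 0], [0.042, -0.039, 0, 0], [0.042, -0.039, 0, 0], [0.02, -0.019, 0, 0.165], [0, 0, 0, 0.165], [0, 0, 0, 0]]])

```text
time: 3.35
eef_pos: [0.6201, 0.1986, 0.2811]
ee_rot: [180.0, 0.0, 2.1]
wrist_force: [0.4, -0.1, -0.9]
finger_gap: 0.0853
gripper_force: 0.0
```

```bash
python3 - <<'E'
from h import *
s=sense();print(s['joint_positions'].round(0),s['eef_pos'],s['ee_rot'])
a=read_camera('wrist');save(a,'w1')
R=cv2.Rodrigues(np.array(a['rvec']))[0];print('cam',-R.T@np.array(a['tvec']).ravel(),R[2])
marks(a,['spout','spout_grip','spout_outlet','tray','elbow'],2)
E
```

```text
[   4.   22.  -34.   78.   12.   84. -118.] [0.62009936 0.1985867  0.28111489] [1.79992148e+02 1.36945000e-02 2.07934909e+00]
cam [0.70543277 0.20090027 0.42324077] [-0.32937912 -0.01282066 -0.9441107 ]
spout 0.88 [0.6506 0.2178 0.0083] [302. 165.]
spout 0.77 [ 0.7639 -0.0577  0.0082] [586.  58.]
spout_grip 0.68 [0.6526 0.2155 0.0932] [301. 176.]
spout_grip 0.59 [0.3769 0.2116 0.0135] [303. 381.]
spout_outlet 0.89 [0.3395 0.104  0.0061] [382. 403.]
spout_outlet 0.75 [0.5634 0.2061 0.0879] [309. 270.]
tray 0.59 [0.6015 0.2143 0.0008] [305. 209.]
elbow 0.66 [0.6326 0.168  0.0087] [348. 184.]
```

View pics/w1.png

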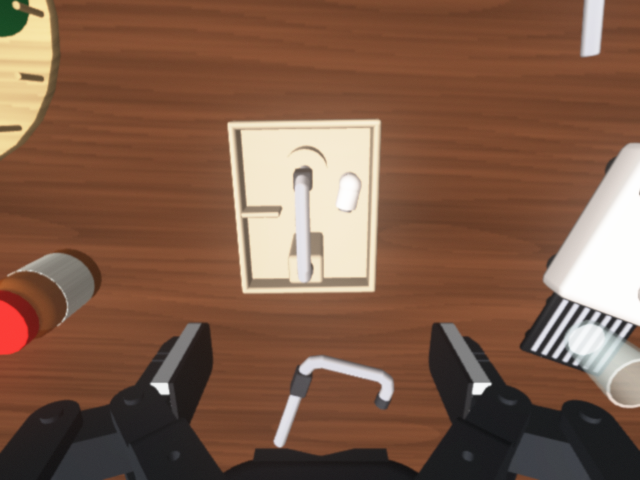

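The wrist view shows the spout in the tray: its sleeve is at (302,179), its outlet at (304,275), and the elbow is at (348,192).

```bash
python3 - <<'E'
from h import *
a=read_camera('wrist');b=read_camera('side');c=read_camera('scene')
def at(p,uv,z):
    o,d=ray(p,uv);return (o+d*(z-o[2])/d[2])[:2]
for p in (a,b,c):
    for m in nets.masks_of('spout',p):
        ys,xs=np.nonzero(m['region']); print(p['shot'],m['score'],xs.mean(),ys.mean(),len(xs),xs.min(),xs.max(),ys.min(),ys.max())
        if p is a and 250<xs.mean()<350 and ys.mean()<300:
            for y in range(ys.min(),ys.max(),8):
                q=xs[ys==y]
                if len(q): print(y,q.min(),q.max(),at(p,(q.mean(),y),.117).round(4))
g=[]
for p in (a,b,c):
    for m in nets.mark_of('spout_grip',p):
        w=world(p,m['at'])
        if np.linalg.norm(w[:2]-[.651,.216])<.03: g.append((p,pix(p,w)[0])); print(w,g[-1][1])
if len(g)>1: print('tri',tri(g))
E
```

```text
4 0.77 302.10072376357056 220.26236429433052 1658 293 311 165 281
165 302 304 [0.6654 0.2119]
173 293 310 [0.6591 0.2129]
181 293 310 [0.6528 0.2128]
189 294 309 [0.6464 0.2127]
197 294 308 [0.6398 0.213 ]
205 295 308 [0.6332 0.2125]
213 295 308 [0.6265 0.2123]
221 295 309 [0.6197 0.2118]
229 295 308 [0.6128 0.2121]
237 295 309 [0.6059 0.2115]
245 297 308 [0.5988 0.211 ]
253 297 309 [0.5916 0.2104]
261 297 309 [0.5843 0.2102]
269 297 311 [0.5769 0.2092]
277 298 309 [0.5694 0.2095]
4 0.72 589.9588665447898 26.919561243144425 1094 579 601 0 55
4 0.55 328.14424951267057 386.6923976608187 2565 274 393 355 446
5 0.83 384.2705005324814 312.9052183173589 939 359 425 283 336
5 0.8 191.74957698815567 227.9864636209814 591 171 227 208 239
5 0.74 264.2214912280702 279.80263157894734 456 245 292 271 298
5 0.17 264.0558659217877 290.5195530726257 179 256 273 284 299
6 0.73 418.8130081300813 260.3929539295393 369 407 427 238 285
6 0.57 309.56887159533073 414.2669260700389 1285 271 334 358 445
[0.64985536 0.2151853  0.09084511] [300.07659131 179.15602347]
[0.64927553 0.21553458 0.09376774] [248.9267429  281.41043212]
[0.64708636 0.21489364 0.08928896] [422.49561937 274.32948167]
tri [0.64948543 0.21439788 0.09277179]
```

carry_out(rows=[[[0.0305, -0.015, 0.02, 0], [0, 0, 0.05, 0], [0, 0, 0.05, 0], [0, 0, 0.045, 0], [0, 0, 0.03, 0], [0, 0, 0.013, 0], [0, 0, 0, 0]]])

```text
time: 4.97
eef_pos: [0.6499, 0.2143, 0.0731]
ee_rot: [180.0, 0.0, 2.0]
wrist_force: [0.7, -0.2, 0.0]
finger_gap: 0.0854
gripper_force: 0.0
```

carry_out(rows=[[[0, 0, 0, 0], [0, 0, 0, 0], [0, 0, 0, 0], [0, 0, 0, 0], [0, 0, 0, 0], [0, 0, 0, 0]]], hand=0.0)

```text
time: 5.72
eef_pos: [0.6503, 0.2145, 0.0739]
ee_rot: [-180.0, -0.0, 2.0]
wrist_force: [-0.9, 0.3, 5.0]
finger_gap: 0.0153
gripper_force: 58.8
```

carry_out(rows=[[[0, 0, -0.015, 0], [0, 0, -0.025, 0], [0, 0, -0.03, 0], [0, 0, -0.035, 0], [0, 0, -0.04, 0], [0, 0, -0.02, 0], [0, 0, 0, 0]]])

```text
time: 6.6
eef_pos: [0.6505, 0.2146, 0.2396]
ee_rot: [-180.0, -0.1, 2.0]
wrist_force: [-0.4, 0.8, -1.2]
finger_gap: 0.015
gripper_force: 58.9
```

```bash
python3 - <<'E'
from h import *
b=read_camera('side');c=read_camera('scene')
s=sense();print(s['wrist_force'],s['eef_pos'],s['finger_gap'])
for p in (b,c): marks(p,['spout','spout_grip','spout_outlet','collet','drip','valve_pivot','valve_tip','glass','filter'],3)
save(b,'s2')
E
```

```text
[-0.16351738 -0.35322522 -1.39641285] [0.64954689 0.21391958 0.23674177] 0.015358736348635098
spout 0.85 [0.6507 0.2155 0.1741] [246. 251.]
spout 0.79 [ 0.7673 -0.0609  0.0082] [228. 232.]
spout 0.55 [0.274  0.2443 0.0099] [424. 334.]
spout_grip 0.86 [ 0.8743 -0.0411  0.0127] [186. 233.]
spout_grip 0.68 [0.3794 0.2136 0.0084] [375. 320.]
spout_grip 0.63 [0.6517 0.2137 0.2586] [243. 216.]
spout_outlet 0.82 [ 0.8868 -0.1562  0.0103] [194. 209.]
spout_outlet 0.7 [0.34   0.1062 0.0103] [392. 287.]
spout_outlet 0.65 [0.5616 0.2088 0.2494] [290. 222.]
collet 0.61 [ 0.544  -0.1532  0.0928] [317. 192.]
drip 0.89 [ 0.464  -0.1297  0.0168] [345. 223.]
valve_pivot 0.9 [ 0.4941 -0.3073  0.0871] [339. 167.]
valve_pivot 0.41 [0.6526 0.2145 0.1769] [245. 250.]
valve_tip 0.52 [ 0.4304 -0.2954  0.0919] [361. 169.]
valve_tip 0.43 [ 0.5566 -0.2335  0.0064] [314. 203.]
glass 0.85 [ 0.456  -0.1302  0.0156] [348. 223.]
filter 0.77 [ 0.558  -0.2361  0.0099] [314. 201.]
filter 0.41 [ 0.4653 -0.4736 -0.0014] [350. 166.]
spout 0.72 [0.2733 0.2418 0.0065] [388. 170.]
spout 0.66 [ 0.7701 -0.0606  0.0151] [310. 359.]
spout 0.54 [0.6498 0.2139 0.1711] [430. 257.]
spout_grip 0.78 [0.3806 0.2155 0.0116] [388. 200.]
spout_grip 0.66 [ 0.8747 -0.0395  0.0102] [328. 407.]
spout_grip 0.56 [0.6473 0.2131 0.2534] [439. 235.]
spout_outlet 0.97 [0.3399 0.1061 0.0038] [345. 196.]
spout_outlet 0.83 [0.5639 0.2159 0.2489] [427. 202.]
spout_outlet 0.75 [ 0.8847 -0.1522  0.011 ] [274. 422.]
collet 0.55 [ 0.5466 -0.1583  0.0981] [250. 258.]
drip 0.65 [ 0.4654 -0.1284  0.0201] [264. 244.]
valve_tip 0.83 [ 0.4278 -0.2973  0.0917] [188. 225.]
glass 0.69 [ 0.4563 -0.1276  0.0168] [264. 241.]
glass 0.64 [ 0.4898 -0.3076  0.089 ] [184. 249.]
glass 0.55 [ 0.5606 -0.2337  0.0074] [224. 287.]
filter 0.85 [ 0.5587 -0.2331  0.0102] [224. 285.]
```

View pics/s2.png

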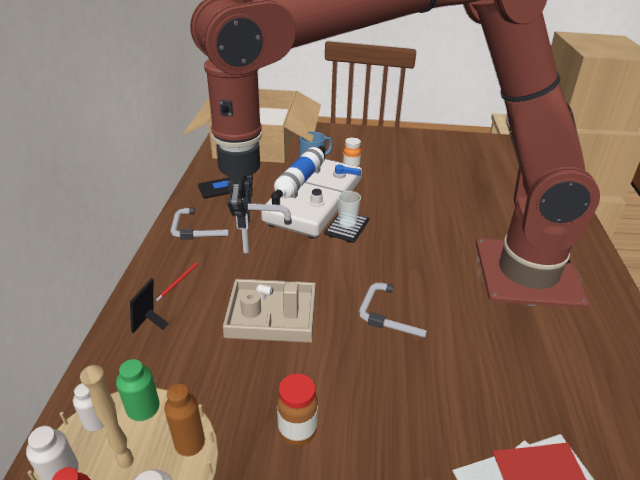

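The spout hangs upright in the gripper: its tip is at (246,251) and its outlet at (290,222). The elbow is still in the tray.

carry_out(rows=[[[-0.01, 0.03, 0, 0], [-0.015, 0.047, 0, 0], [-0.015, 0.047, 0, 0], [-0.015, 0.047, 0, 0], [-0.015, 0.047, 0, 0], [-0.015, 0.047, 0, 0], [-0.015, 0.047, 0, 0], [-0.012, 0.037, 0, 0], [-0.005, 0.0162, 0, 0.18], [0, 0, 0, 0.186]]])

```text
time: 8.85
eef_pos: [0.5452, -0.1569, 0.2384]
ee_rot: [180.0, -0.0, -19.5]
wrist_force: [0.1, 0.4, -0.3]
finger_gap: 0.0149
gripper_force: 58.9
```

carry_out(rows=[[[0, 0, 0.015, 0], [0, 0, 0.01, 0], [0, 0, 0, 0], [0, 0, 0, 0]]])

```text
time: 9.35
eef_pos: [0.5459, -0.1545, 0.2134]
ee_rot: [-180.0, 0.0, -18.9]
wrist_force: [0.0, 1.1, -1.2]
finger_gap: 0.015
gripper_force: 58.9
```

```bash
python3 - <<'E'
from h import *
a=read_camera('wrist');b=read_camera('side');c=read_camera('scene')
s=sense();print(s['wrist_force'],s['eef_pos'],s['ee_rot'],s['joint_positions'].round(0))
for p in (a,b,c): print('-');marks(p,['spout','spout_grip','spout_outlet','collet','drip','valve_pivot','valve_tip','filter'],2)
save(a,'w3')
def crop(p,X,h=50):
    u,v=pix(p,X)[0].astype(int);print('crop',u-h,v-h); return cv2.resize(p['image'][v-h:v+h,u-h:u+h,::-1],(390,390),interpolation=cv2.INTER_CUBIC)
X=[.545,-.155,.12]
cv2.imwrite('pics/c3.png',np.hstack([crop(b,X),crop(c,X)]))
E
```

```text
[ 0.5976529   0.92441291 -0.82275678] [ 0.54606643 -0.15471244  0.21372746] [-1.79995139e+02 -3.73936698e-02 -1.89431199e+01] [  32.   12.  -24.   96.    5.   73. -102.]
-
spout 0.83 [ 0.5468 -0.1496  0.1451] [311. 267.]
spout_grip 0.82 [ 0.5458 -0.1557  0.2317] [322. 351.]
spout_grip 0.74 [0.3786 0.2143 0.01  ] [ 66. 444.]
collet 0.72 [ 0.542  -0.1589  0.1   ] [327. 244.]
drip 0.45 [ 0.5445 -0.1517  0.1465] [315. 270.]
valve_pivot 0.58 [ 0.4932 -0.3088  0.0883] [542. 236.]
valve_tip 0.95 [ 0.4331 -0.2978  0.0862] [538. 308.]
filter 0.61 [ 0.5576 -0.2386  0.0034] [403. 167.]
-
spout 0.86 [ 0.7683 -0.057   0.0095] [227. 233.]
spout 0.62 [0.2726 0.2457 0.0098] [425. 335.]
spout_grip 0.98 [ 0.8764 -0.0358  0.0124] [185. 234.]
spout_grip 0.68 [ 0.5456 -0.1564  0.2354] [317. 143.]
spout_outlet 0.86 [ 0.8869 -0.1547  0.0072] [194. 210.]
spout_outlet 0.75 [0.3407 0.1045 0.0105] [392. 287.]
collet 0.39 [ 0.5433 -0.1516  0.0942] [317. 192.]
collet 0.19 [ 0.4308 -0.2969  0.0943] [361. 168.]
drip 0.77 [ 0.4623 -0.1293  0.0136] [345. 224.]
valve_tip 0.46 [ 0.4285 -0.2933  0.0941] [362. 169.]
filter 0.63 [ 0.5574 -0.2369  0.0026] [314. 203.]
-
spout 0.92 [0.2727 0.2417 0.0093] [388. 169.]
spout 0.81 [ 0.7679 -0.0609  0.0141] [309. 358.]
spout_grip 0.95 [0.3813 0.2161 0.0111] [389. 201.]
spout_grip 0.69 [ 0.8721 -0.0423  0.0116] [326. 406.]
spout_outlet 0.84 [ 0.8853 -0.1535  0.0111] [274. 422.]
spout_outlet 0.81 [0.3391 0.1055 0.0025] [345. 196.]
collet 0.54 [ 0.5428 -0.1574  0.097 ] [250. 257.]
drip 0.73 [ 0.4675 -0.1306  0.0188] [263. 245.]
valve_pivot 0.86 [ 0.4911 -0.3047  0.0857] [186. 250.]
valve_pivot 0.62 [ 0.4637 -0.4737  0.0034] [126. 267.]
valve_tip 0.68 [ 0.4301 -0.2988  0.0915] [187. 226.]
filter 0.98 [ 0.5579 -0.2351  0.0084] [224. 286.]
crop 266 133
crop 200 202
```

View pics/w3.png

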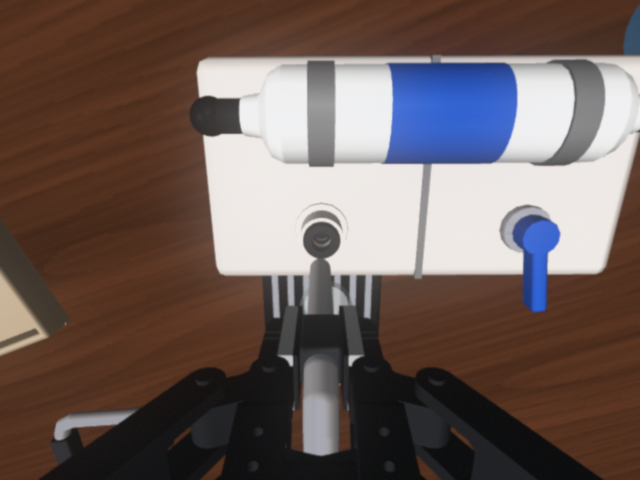

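View pics/c3.png

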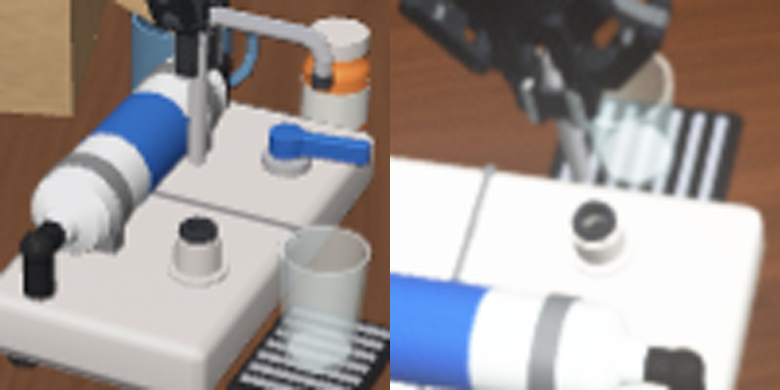

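The wrist view shows the collet mouth at (321,238) and the tail tip just below it at about (320,265). The crops put the tip above and slightly in front of the collet, with the lever nearly shut.

```bash
python3 - <<'E'
from h import *
a=read_camera('wrist');b=read_camera('side');c=read_camera('scene')
C=tri([(a,(321,238)),(b,(316.5,191)),(c,(253,257.6))])
print('collet',C,[pix(p,C)[0].round(1) for p in (a,b,c)])
z=C[2]
for p,uv in ((a,(321,238)),(b,(316.5,191)),(c,(253,257.6))):
    o,d=ray(p,uv);print((o+d*(.096-o[2])/d[2]).round(4))
s=sense();T=s['eef_pos']-[0,0,.064]
print('tip fk',T,[pix(p,T)[0].round(1) for p in (a,b,c)])
print('tip obs tri',tri([(a,(320,265)),(b,(316.5,174)),(c,(248.7,247.6))]))
# wrist tube tip via mask
for m in nets.masks_of('spout',a)[:1]:
    ys,xs=np.nonzero(m['region']);
    for y in range(ys.min(),ys.min()+45,6):
        q=xs[ys==y]; print(y,q.min(),q.max(),q.mean())
for p in (a,b,c):
  for m in nets.masks_of('collet',p)[:1]:
    ys,xs=np.nonzero(m['region']);print(m['score'],xs.min(),xs.max(),ys.min(),ys.max(),xs.mean())
E
```

```text
collet [ 0.54480839 -0.15420001  0.09571467] [array([318.9, 240.7]), array([316.2, 191.2]), array([252., 258.])]
[ 0.5464 -0.1563  0.096 ]
[ 0.5442 -0.1547  0.096 ]
[ 0.5442 -0.1519  0.096 ]
tip fk [ 0.54579674 -0.15472012  0.1493207 ] [array([319. , 268.2]), array([316.2, 173.4]), array([248.5, 246.3])]
tip obs tri [ 0.54616246 -0.15543622  0.14637314]
258 318 322 320.0
264 311 329 320.0
270 310 330 320.0
276 310 330 320.0
282 309 331 320.0
288 309 331 320.0
294 309 332 320.5
300 308 332 320.0
0.7 303 340 221 257 321.46367521367523
0.57 312 321 189 195 316.37735849056605
0.6 139 294 228 326 221.089827041101
```

carry_out(rows=[[[-0.0005, 0.001, 0.015, 0], [0, 0, 0.015, 0], [0, 0, 0.012, 0], [0, 0, 0.004, 0], [0, 0, 0, 0], [0, 0, 0, 0]]])

```text
time: 11.8
eef_pos: [0.5454, -0.1555, 0.1678]
ee_rot: [-180.0, -0.0, -19.0]
wrist_force: [-0.1, 0.5, -0.5]
finger_gap: 0.0149
gripper_force: 58.9
```

```bash
python3 - <<'E'
from h import *
a=read_camera('wrist');b=read_camera('side');c=read_camera('scene')
s=sense();print(s['wrist_force'],s['eef_pos'],s['ee_rot'])
T=s['eef_pos']-[0,0,.064]
def crop(p,X,h):
    u,v=pix(p,X)[0].astype(int);print('crop',u-h,v-h,pix(p,X)[0]); return cv2.resize(p['image'][v-h:v+h,u-h:u+h,::-1],(260,260),interpolation=cv2.INTER_CUBIC)
cv2.imwrite('pics/c4.png',np.hstack([crop(a,T,40),crop(b,T,20),crop(c,T,20)]))
E
```

```text
[-0.36964741 -0.54103531 -2.05126177] [ 0.54524077 -0.15554245  0.16775671] [-1.79999208e+02 -4.07359686e-02 -1.89775787e+01]
crop 279 228 [319.07582205 268.41362403]
crop 296 168 [316.17758924 188.31272884]
crop 230 236 [250.94840131 256.53297292]
```

View pics/c4.png

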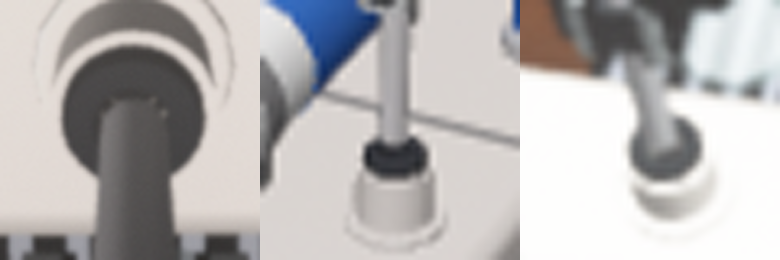

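In the wrist crop the tip sits within about 0.5 mm of the ring's centre (ring centre ~(133,113), tip projected ~(135,115)). The side and scene crops agree.

carry_out(rows=[[[0, 0, 0.002, 0], [0, 0, 0.002, 0], [0, 0, 0.002, 0], [0, 0, 0.001, 0], [0, 0, 0.001, 0], [0, 0, 0.001, 0], [0, 0, 0.001, 0], [0, 0, 0, 0]]])

```text
time: 12.95
eef_pos: [0.5449, -0.1554, 0.1572]
ee_rot: [-180.0, 0.0, -19.0]
wrist_force: [0.3, 0.6, -0.7]
finger_gap: 0.0148
gripper_force: 58.9
```

carry_out(rows=[[[0, 0, 0.001, 0], [0, 0, 0.001, 0], [0, 0, 0.001, 0], [0, 0, 0.001, 0], [0, 0, 0, 0]]])

```text
time: 13.58
eef_pos: [0.5449, -0.1554, 0.1532]
ee_rot: [-180.0, 0.0, -19.0]
wrist_force: [-2.3, 0.9, 1.3]
finger_gap: 0.015
gripper_force: 59.3
```

carry_out(rows=[[[-0.0003, 0, 0.001, 0], [0, 0, 0.001, 0], [0, 0, 0.001, 0], [0, 0, 0.001, 0], [0, 0, 0, 0]]])

```text
time: 14.2
eef_pos: [0.5446, -0.1553, 0.149]
ee_rot: [-180.0, 0.0, -19.0]
wrist_force: [-1.7, 2.2, 1.3]
finger_gap: 0.015
gripper_force: 59.3
```

carry_out(rows=[[[-0.0003, -0.0002, 0.001, 0], [0, 0, 0.001, 0], [0, 0, 0.001, 0], [0, 0, 0.001, 0], [0, 0, 0.001, 0], [0, 0, 0, 0]]])

```text
time: 14.95
eef_pos: [0.5448, -0.1552, 0.145]
ee_rot: [180.0, -0.0, -19.0]
wrist_force: [-3.1, 1.2, 7.1]
finger_gap: 0.0147
gripper_force: 60.1
```

carry_out(rows=[[[-0.0003, 0, 0.001, 0], [0, 0, 0.001, 0], [0, 0, 0.001, 0], [0, 0, 0, 0]]])

```text
time: 15.45
eef_pos: [0.5446, -0.1551, 0.142]
ee_rot: [180.0, -0.1, -19.0]
wrist_force: [-3.1, 1.9, 7.8]
finger_gap: 0.0148
gripper_force: 60.1
```

carry_out(rows=[[[-0.0002, 0.0002, 0.001, 0], [0, 0, 0.001, 0], [0, 0, 0.001, 0], [0, 0, 0, 0]]])

```text
time: 15.95
eef_pos: [0.5446, -0.1551, 0.1391]
ee_rot: [-180.0, -0.1, -19.0]
wrist_force: [-1.6, 1.8, 8.3]
finger_gap: 0.0151
gripper_force: 60.2
```

carry_out(rows=[[[0, 0.0002, 0.001, 0], [0, 0, 0.001, 0], [0, 0, 0.001, 0], [0, 0, 0, 0]]])

```text
time: 16.45
eef_pos: [0.5446, -0.1552, 0.1364]
ee_rot: [-180.0, -0.1, -19.0]
wrist_force: [-2.0, 2.4, 10.0]
finger_gap: 0.015
gripper_force: 60.4
```

carry_out(rows=[[[0, 0.0002, 0.001, 0], [0, 0, 0.001, 0], [0, 0, 0.0005, 0], [0, 0, 0, 0]]])

```text
time: 16.95
eef_pos: [0.5448, -0.1554, 0.1348]
ee_rot: [-180.0, -0.1, -19.0]
wrist_force: [-5.5, 3.6, 18.3]
finger_gap: 0.0148
gripper_force: 61.5
```

carry_out(rows=[[[-0.0005, 0, 0, 0], [0, 0, 0.0003, 0], [0, 0, 0, 0], [0, 0, 0, 0]]])

```text
time: 17.45
eef_pos: [0.5447, -0.1553, 0.1348]
ee_rot: [-180.0, -0.2, -19.0]
wrist_force: [-4.4, 3.2, 18.9]
finger_gap: 0.015
gripper_force: 61.7
```

carry_out(rows=[[[-0.0003, 0, 0.0004, 0], [0, 0, 0, 0], [0, 0, 0, 0]]])

```text
time: 17.82
eef_pos: [0.5447, -0.1553, 0.1348]
ee_rot: [-180.0, -0.2, -19.0]
wrist_force: [-4.5, 2.3, 21.1]
finger_gap: 0.0152
gripper_force: 62.0
```

```bash
python3 - <<'E'
from h import *
b=read_camera('side');c=read_camera('scene');a=read_camera('wrist')
s=sense();print(s['wrist_force'],s['eef_pos'],s['ee_rot'],s['moment'])
for p in (a,b,c): print('-');marks(p,['spout_grip','spout_outlet','collet','filter'],2)
u,v=pix(b,[.52,-.15,.12])[0].astype(int)
cv2.imwrite('pics/c5.png',np.hstack([cv2.resize(b['image'][v-45:v+45,u-45:u+45,::-1],(390,390),interpolation=3),cv2.resize(a['image'][200:400,220:420,::-1],(390,390),interpolation=3)]))
E
```

```text
[-3.41614629  2.86074044 20.75147317] [ 0.54471569 -0.15525633  0.13475278] [-179.98459321   -0.22996867  -18.96656947] [ 0.77157971  1.23322347 -0.03986732]
-
spout_grip 0.59 [ 0.5466 -0.1558  0.1516] [318. 345.]
collet 0.63 [ 0.5416 -0.1608  0.0983] [331. 291.]
filter 0.63 [ 0.5577 -0.2373  0.0059] [423. 183.]
-
spout_grip 0.7 [0.3784 0.2117 0.0103] [375. 319.]
spout_grip 0.66 [ 0.547  -0.1558  0.1556] [316. 171.]
spout_outlet 0.74 [ 0.8854 -0.1531  0.008 ] [195. 210.]
spout_outlet 0.6 [0.3429 0.1059 0.0117] [391. 287.]
collet 0.43 [ 0.5453 -0.1519  0.0951] [316. 192.]
filter 0.93 [ 0.5578 -0.2355  0.0066] [314. 202.]
filter 0.52 [ 0.4638 -0.1293  0.1436] [347. 182.]
-
spout_grip 0.97 [ 0.8757 -0.0404  0.0081] [327. 408.]
spout_grip 0.86 [0.3804 0.214  0.0126] [388. 200.]
spout_outlet 0.81 [0.34   0.1071 0.0043] [346. 195.]
spout_outlet 0.71 [ 0.8839 -0.1513  0.0103] [275. 421.]
collet 0.63 [ 0.5457 -0.157   0.0977] [251. 258.]
filter 0.87 [ 0.5588 -0.2342  0.0072] [224. 286.]
```

View pics/c5.png

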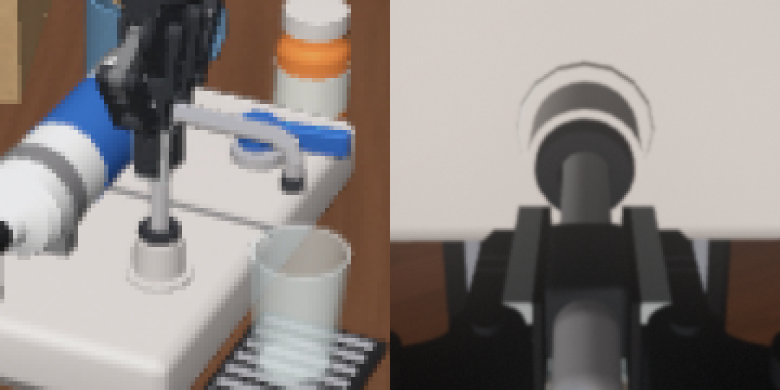

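The spout is in the collet, with its outlet over the glass at (292,182) in the left crop. The height no longer changes as the force climbs, so I'll make one last gentle push to confirm before releasing.

carry_out(rows=[[[0, 0, 0.0004, 0], [0, 0, 0, 0], [0, 0, 0, 0]]])

```text
time: 18.95
eef_pos: [0.5448, -0.1553, 0.1348]
ee_rot: [-180.0, -0.3, -19.0]
wrist_force: [-5.1, 3.6, 24.3]
finger_gap: 0.015
gripper_force: 62.4
```

carry_out(rows=[[[0, 0, -0.0015, 0], [0, 0, 0, 0]]])

```text
time: 19.2
eef_pos: [0.5444, -0.1552, 0.1349]
ee_rot: [-180.0, -0.2, -19.0]
wrist_force: [-1.9, 2.2, 12.8]
finger_gap: 0.015
gripper_force: 60.8
```

carry_out(rows=[[[0, 0, 0, 0], [0, 0, 0, 0], [0, 0, 0, 0], [0, 0, 0, 0]]], hand=0.06)

```text
time: 19.7
eef_pos: [0.5429, -0.1554, 0.133]
ee_rot: [180.0, 0.0, -19.0]
wrist_force: [-0.3, 0.6, 0.0]
finger_gap: 0.06
gripper_force: 0.0
```

carry_out(rows=[[[0, 0, -0.01, 0], [0, 0, -0.02, 0], [0, 0, -0.035, 0], [0, 0, -0.035, 0], [0, 0, 0, 0]]])

```text
time: 20.32
eef_pos: [0.5447, -0.1555, 0.237]
ee_rot: [-180.0, -0.3, -19.0]
wrist_force: [0.4, -0.0, -0.2]
finger_gap: 0.0598
gripper_force: 0.0
```

```bash
python3 - <<'E'
from h import *
a=read_camera('wrist');b=read_camera('side');c=read_camera('scene')
s=sense();print(s['wrist_force'],s['eef_pos'],s['ee_rot'],s['joint_positions'].round(0))
for p in (a,b,c):
    print('-');marks(p,['spout_grip','spout_outlet','collet','valve_pivot','valve_tip','drip','filter'],2)
    for m in nets.masks_of('valve_tip',p)[:1]:
        ys,xs=np.nonzero(m['region']);print('lever mask',m['score'],xs.min(),xs.max(),ys.min(),ys.max())
save(a,'w6')
E
```

```text
[-0.3437318   0.52096959 -0.40071472] [ 0.54276439 -0.15522716  0.23285471] [ 1.79994856e+02  3.40711697e-02 -1.89784943e+01] [  33.   11.  -24.   95.    5.   75. -101.]
-
spout_grip 0.95 [ 0.542  -0.1568  0.1531] [323. 260.]
spout_grip 0.47 [0.3767 0.2146 0.0088] [ 78. 430.]
spout_outlet 0.88 [ 0.4664 -0.1294  0.146 ] [320. 361.]
collet 0.62 [ 0.5415 -0.1591  0.0992] [325. 234.]
valve_pivot 0.95 [ 0.4937 -0.3101  0.0893] [527. 226.]
valve_tip 0.63 [ 0.4314 -0.297   0.0885] [523. 298.]
filter 0.62 [ 0.5574 -0.2376  0.0036] [396. 165.]
lever mask 0.92 498 540 207 297
-
spout_grip 0.86 [0.3778 0.211  0.0093] [375. 319.]
spout_grip 0.78 [ 0.5416 -0.1527  0.1574] [318. 171.]
spout_outlet 0.69 [0.3438 0.1062 0.013 ] [391. 286.]
spout_outlet 0.56 [ 0.8847 -0.1539  0.0098] [195. 209.]
valve_pivot 0.63 [ 0.4929 -0.3065  0.0873] [339. 167.]
valve_tip 0.48 [ 0.4295 -0.2959  0.0944] [361. 168.]
drip 0.74 [ 0.4642 -0.1281  0.0172] [345. 223.]
filter 0.95 [ 0.5584 -0.2356  0.0071] [314. 202.]
lever mask 0.46 336 360 165 175
-
spout_grip 0.98 [ 0.8746 -0.037   0.0127] [329. 407.]
spout_grip 0.76 [ 0.5446 -0.1541  0.1531] [249. 245.]
collet 0.58 [ 0.5445 -0.156   0.0994] [251. 257.]
collet 0.29 [0.5076 0.4871 0.0009] [499. 227.]
valve_pivot 0.89 [ 0.4915 -0.3061  0.086 ] [185. 250.]
valve_tip 0.48 [ 0.4312 -0.2967  0.0943] [188. 226.]
drip 0.94 [ 0.4665 -0.1268  0.0186] [264. 244.]
filter 0.8 [ 0.5585 -0.2374  0.0105] [223. 286.]
lever mask 0.65 179 191 228 257
```

View pics/w6.png

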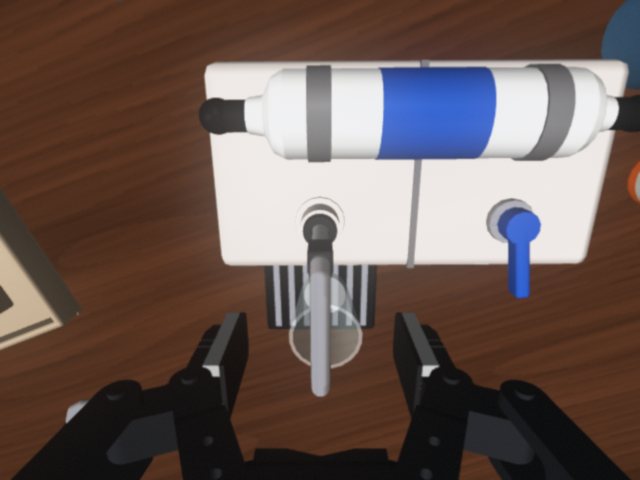

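The freed spout stands in the socket at (319,230), pointing straight to the front with its outlet over the drip tray. The glass hasn't moved. The lever's pivot is at (520,224) and its tip at (520,293). Next is the tap.

carry_out(rows=[[[-0.0157, 0.0452, 0, 0], [-0.0157, 0.0452, 0, 0], [-0.0157, 0.0452, 0, 0], [0, 0, 0.03, -0.148], [0, 0, 0.04, 0], [0, 0, 0.04, 0], [0, 0, 0, 0]]], hand=0.0)

```text
time: 22.55
eef_pos: [0.4525, -0.2672, 0.1208]
ee_rot: [-179.9, 0.3, -10.5]
wrist_force: [1.2, -0.6, 0.7]
finger_gap: 0.0001
gripper_force: 0.0
```

```bash
python3 - <<'E'
from h import *
a=read_camera('wrist')
s=sense();print(s['wrist_force'],s['eef_pos'],s['ee_rot'],s['joint_positions'].round(0),s['finger_gap'])
marks(a,['valve_pivot','valve_tip'],2)
print('TCP pix at lever level',pix(a,[s['eef_pos']]), pix(a,[[s['eef_pos'][0],s['eef_pos'][1],.085]]))
save(a,'w7')
E
```

```text
[-0.2939138  -0.08230734  0.49299904] [ 0.45395381 -0.26786998  0.12298746] [-1.79948796e+02  1.07944694e-01 -1.04927764e+01] [ 43.  11. -19. 108.   4.  62. -78.] -8.026662438480558e-05
valve_pivot 0.67 [ 0.4942 -0.309   0.0875] [391. 196.]
valve_tip 0.73 [ 0.4293 -0.2982  0.0881] [386. 322.]
TCP pix at lever level [[319.37406358 325.82790289]] [[319.62192461 286.2411605 ]]
```

View pics/w7.png

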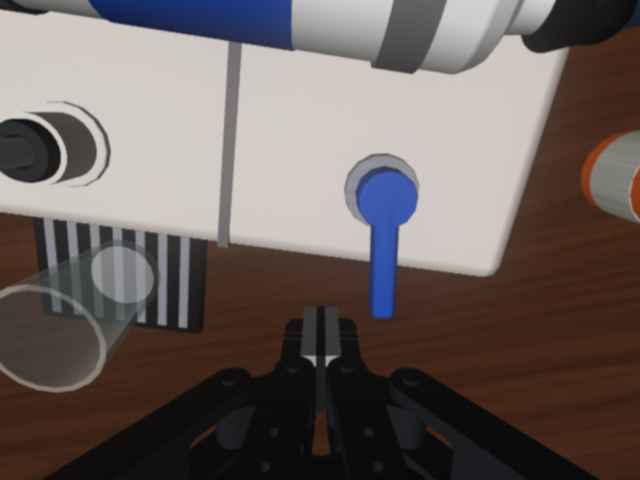

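The closed fingers, at about (320,310), are left of and parallel to the blue lever at (383,265). The glass is well clear.

carry_out(rows=[[[0, 0, 0.025, 0], [0, 0, 0.025, 0], [0, 0.006, 0, 0], [0, 0.002, 0, 0], [0, 0.002, 0, 0], [0, 0, 0, 0]]])

```text
time: 23.45
eef_pos: [0.453, -0.2785, 0.0741]
ee_rot: [180.0, -0.1, -10.5]
wrist_force: [0.4, -0.3, -0.1]
finger_gap: 0.0
gripper_force: 0.0
```

carry_out(rows=[[[0, 0.002, 0, 0], [0, 0.002, 0, 0], [0, 0.002, 0, 0], [0, 0.001, 0, 0], [0, 0, 0, 0]]])

```text
time: 24.08
eef_pos: [0.4513, -0.285, 0.0732]
ee_rot: [-180.0, 0.0, -10.5]
wrist_force: [-0.3, 3.9, 3.1]
finger_gap: -0.0001
gripper_force: 1.5
```

carry_out(rows=[[[-0.0013, 0.0047, 0, -0.1], [-0.0013, 0.0047, 0, -0.1], [-0.0013, 0.0047, 0, -0.1], [-0.0013, 0.0047, 0, -0.1], [-0.0013, 0.0047, 0, -0.1], [-0.0013, 0.0047, 0, -0.1], [-0.0013, 0.0047, 0, -0.1], [-0.0013, 0.0047, 0, -0.1], [-0.0013, 0.0047, 0, -0.1], [0, 0, 0, 0]]])

```text
time: 25.32
eef_pos: [0.4487, -0.3274, 0.0727]
ee_rot: [-180.0, 0.0, 41.0]
wrist_force: [-1.5, 2.3, -1.0]
finger_gap: -0.0001
gripper_force: 0.8
```

carry_out(rows=[[[-0.0013, 0.0047, 0, -0.1], [-0.0013, 0.0047, 0, -0.1], [-0.0013, 0.0047, 0, -0.1], [-0.0013, 0.0047, 0, -0.1], [0, 0, 0, 0]]])

```text
time: 25.95
eef_pos: [0.4592, -0.343, 0.0726]
ee_rot: [-179.9, -0.0, 63.9]
wrist_force: [-2.8, 3.1, 0.3]
finger_gap: 0.0
gripper_force: 1.9
```

carry_out(rows=[[[-0.0008, 0.0023, 0, -0.05], [-0.0008, 0.0023, 0, -0.05], [0, 0, 0, 0]]])

```text
time: 26.32
eef_pos: [0.4599, -0.3449, 0.0721]
ee_rot: [-179.5, -0.0, 69.6]
wrist_force: [-13.8, 11.5, 9.3]
finger_gap: 0.0003
gripper_force: 8.7
```

carry_out(rows=[[[0, -0.005, 0, 0], [0, -0.01, 0, 0], [0, -0.01, 0, 0], [0, 0, -0.05, 0], [0, 0, -0.05, 0], [0, 0, -0.05, 0], [0, 0, 0, 0]]])

```text
time: 27.2
eef_pos: [0.4416, -0.3393, 0.2277]
ee_rot: [179.6, 0.2, 69.7]
wrist_force: [0.7, 0.5, 0.2]
finger_gap: 0.0002
gripper_force: 0.0
```

```bash
python3 - <<'E'
from h import *
a=read_camera('wrist');b=read_camera('side');c=read_camera('scene')
s=sense();print(s['time'],s['wrist_force'],s['eef_pos'],s['ee_rot'])
for p in (a,b,c):
    print('-');marks(p,['valve_pivot','valve_tip','glass','spout_grip','spout_outlet'],2)
u,v=pix(c,[.48,-.25,.08])[0].astype(int);
cv2.imwrite('pics/c8.png',np.hstack([cv2.resize(a['image'][:,:,::-1],(400,300)),cv2.resize(c['image'][v-75:v+75,u-100:u+100,::-1],(400,300))]))
E
```

```text
27.35 [-0.2028482   0.17987551 -0.67677473] [ 0.43938591 -0.33796129  0.2224959 ] [-1.79960145e+02  8.49778903e-03  6.96742914e+01]
-
valve_pivot 0.89 [ 0.4935 -0.3075  0.0856] [370. 164.]
valve_pivot 0.26 [ 0.5871 -0.4775  0.0026] [495. 276.]
valve_tip 0.81 [ 0.4696 -0.3635  0.0883] [363. 244.]
-
valve_tip 0.62 [ 0.4722 -0.3635  0.0897] [348. 157.]
glass 0.64 [ 0.4542 -0.1319  0.0145] [348. 223.]
spout_grip 0.68 [ 0.8753 -0.0383  0.0107] [186. 234.]
spout_grip 0.63 [0.3777 0.2166 0.009 ] [375. 321.]
spout_outlet 0.87 [0.339  0.1068 0.0086] [392. 288.]
spout_outlet 0.71 [ 0.8857 -0.1559  0.0081] [195. 209.]
-
valve_pivot 0.74 [ 0.4928 -0.308   0.0894] [184. 250.]
valve_tip 0.49 [ 0.4697 -0.3636  0.0923] [159. 244.]
glass 0.58 [ 0.4529 -0.1282  0.0175] [263. 240.]
spout_grip 0.67 [0.3786 0.2152 0.0104] [388. 200.]
spout_grip 0.6 [ 0.8777 -0.0428  0.0118] [326. 409.]
spout_outlet 0.92 [ 0.457  -0.1277  0.1463] [257. 212.]
spout_outlet 0.92 [0.338  0.1058 0.0052] [345. 195.]
```

View pics/c8.png

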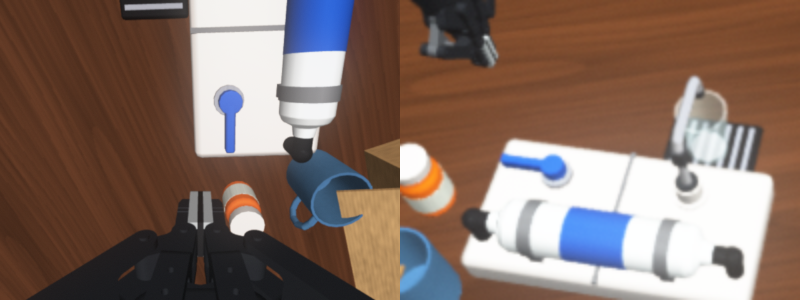

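The lever now points to the filter's -y, parallel to the deck's side edge, and I felt it reach its stop. The spout, glass and jars stand as they should, and the gripper is clear of everything.

```bash
python3 -c "
from h import *
print(r.sign_off())"
```

```text
the job is handed in; nothing more can be done
None
```

The job is handed in: the spout is pressed home on its stop (peak force reading 24 N, under the 30 N limit) with its outlet over the drip tray, then the tap lever was turned to its fully open stop and everything let go, at about 27 s of the 72 s allowed.

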